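# Turn the glue to the front of the bench carousel

### The arm

A 6-joint arm with a two-finger parallel gripper is mounted at the origin on a cart in front of the work surface, level with it; the furniture and walls round the work are solid. World frame = base frame: x ahead of the robot, y to its left, z up, the work surface at z = 0. Lengths are in mm, angles in degrees, forces in N, time in s.
With the tool pointing down it reaches from about 300 to 850 mm from the base axis. Payload 4.2 kg.
Tool frame: the origin (TCP) lies at the very end of the fingers, on their centre line; the grasp point (between the pads) lies 19 mm behind it; z points along the fingers, y is the line along which they close (so a half turn about z gives the same grasp; the last joint's range is limited). The gripper opens to 91 mm and grips with 3 to 60 N. Pads are 32 mm wide; open, the fingers measure 118 mm over their backs; the gripper's body (76 mm by 178 mm) begins 60 mm behind the grasp point.
Start: joints at [71.161, 18.312, 89.639, -0, 72.044, -1.146], TCP at [174.754, 547.818, 213.976] pointing down, gripper open.
Joint ranges: [-177.97, 177.97], [-48.28, 115.42], [12.27, 149.76], [-77.06, 257.06], [2.81, 150.46], [-146.56, 146.56]. Speed limits (degrees/s): [147.25, 147.25, 180, 180, 180, 180].

### API

Orientations are given as [roll, pitch, yaw] about the fixed x, y, z axes, in that order (R = Rz(yaw) Ry(pitch) Rx(roll)).
In Python, from workcell import env, eyes gives the robot as it stands.
- The arm moves only by the tool send_rows, never from a script. Its argument "targets" is text: rows parted by semicolons, each of 7 numbers parted by spaces: the shift along the tool's x, y, z in m, then the turn, a rotation vector about the tool's x, y, z in degrees, then the opening in per cent of the stroke, from 0 (shut) to 100 (fully open). A call has 1 to 12 rows; each row is the pose to reach, as a shift and turn from the pose commanded when the call began, along the tool's axes at that moment; what a row does not reach only later rows make up. A row lasts 1/12 s, in which the tool goes at most 41.7 mm and 7.16 degrees, less where a joint would pass 70% of its speed; a pose out of reach is approached as far as the arm can. A call with a gripper value outside its range is refused whole. The fingers move at their own pace and stop on an object; "grip_force" is the grip in N (left out, the last holds). Time passes only in rows, so rows that repeat a pose let the fingers close. It gives the time, the measured TCP pose, the force, the opening and the grip force at its end, in the units of the state.
- env.state(): the state, without advancing time (a new reading comes with each control period).
- eyes.grab_frame(name): name is "side" or "top" or "wrist"; returns a dict with "image" (420x560x3 uint8, blue, green, red), "fovy" (degrees; the focal length in pixels is half the picture's height over the tangent of half this angle, whatever the lens; pixels are square), "cx", "cy" (the principal point, pixels), "eye" and "attitude" of the camera in the world. Camera axes: x right, y up, looking along -z (the intrinsics and any distortion apply to the point x, -y, -z); pixel columns grow to the right and rows downward; lengths in mm; the calibration is good to about 2 mm. A picture is of the moment at which its call begins. There is no depth.
- env.job_done(): hands the job in; it is judged then, once.
The state is a dict: "time_s": time; "qpos": joint angles; "qvel": joint speeds; "effort": joint torques, N m; "ee_pos": TCP position; "ee_rot": TCP orientation; "force": force on the tool from outside, world axes, zero at the start; "torque": the same for the moment, N m; "gripper_width": finger opening in mm; "gripper_force": force on a finger pad.
Only numpy, scipy, OpenCV 4.12 (cv2) and the standard library are available. Lean on these libraries where they do the work, as an engineer would, in place of code of your own. Each camera call takes 0.05 s, during which the arm holds its last target. There are 200 camera calls.

### The job

Bring the yellow wood glue bottle round to the front of the bench carousel: push the notched rim of the carousel round with your fingertips until the bottle stands in line with the red pointer on the fixed foot, then take your hand away. Turn it gently, either way round, so that everything stays standing in its cup; do not touch, lift or grip the things on the carousel, and leave the other things on the bench where they are.

Things in the scene. Friction and masses are not known exactly. Their poses are not given: they have to be found in the camera images.
- carousel_base: fixed foot of the carousel: dark steel disc 230 mm across, 8 mm high, with a 40 mm wide, 7 mm high tongue that sticks out in front to 250 mm from the centre, a red pointer painted on its end. Origin on the worktop at the axis of rotation; its -x axis points along the tongue (the front), z up. Bolted down
- carousel: revolving tray, 390 mm across, turns either way without end stops in reach about its vertical axis (origin on the axis, 12 mm above the worktop; z up; yaw is its turn). Blue rim 14 to 44 mm above the worktop; black mat inside, 300 mm across, 45.5 mm above the worktop. Needs 1.5 to 3 N at the rim and stops when no longer pushed
- notch (a point): one of six equal finger notches in the tray's rim, open above, below and outward, about 60 mm wide, from 150 to 195 mm from the axis, sides radial. This point: middle of the notch, 175 mm from the axis at 30 degrees from the tray's x axis, 44 mm above the worktop; the others follow every 60 degrees
- cup (a point): one of four aluminium cups on the mat, 14 mm high, 72 mm inside, in which things stand. This point: its centre on the mat, 68 mm from the axis on the tray's x axis; the others follow every 90 degrees
- glue: yellow wood glue bottle with orange nozzle, 47x64x186 mm, loose, standing in one of the cups; origin at the centre of its underside, z up
- jar: white plastic jar with red lid, 62 mm across, 95 mm high, loose in one of the cups; origin at the centre of its underside
- torch: black and grey torch, 48 mm across, 124 mm high, standing loose on its lens in one of the cups; origin at the centre of its underside
- black_tape: roll of black tape, 58 mm across, 19 mm high, lying loose in one of the cups; origin at the centre of its underside
- tape_measure: yellow tape measure, 34x97x69 mm, loose at the right; origin at the centre of its underside
- offcut: light wood offcut, 38x120x38 mm, loose at the front right; origin at the centre of its underside
- screw_carton: brown cardboard carton, 71x110x46 mm, loose at the front right; origin at the centre of its underside
- battery: black and yellow drill battery, 110x77x58 mm, loose at the left; origin at the centre of its underside
Things that resemble listed ones, but are neither listed nor needed, are in the scene too. Of the things that look like the torch, the largest one is meant.

How it is judged (in metres and radians):
On the way:
1. the fingers push the carousel (contact force between the fingers and carousel above 0.4 N), for 0.05 s.
At the end, for the whole second after the job is handed in: the glue bottle's centre is on the pointer side of the axis and within 12 mm (about 10 degrees) sideways of the pointer's centre line, the carousel is at rest, and all four things stand upright (within 0.2 rad) on the mat in their cups (x of glue in the frame of carousel_base below -0.045 m and y of glue in the frame of carousel_base between -0.012 and 0.012 m and angular speed of carousel below 0.05 rad/s and angle between each of glue, jar, torch, black_tape's own z axis and vertical below 0.2 rad and z of glue in the frame of carousel between 0.028 and 0.039 m and horizontal distance between each of glue, jar, torch, black_tape and carousel below 0.095 m and z of jar in the frame of carousel between 0.028 and 0.039 m and z of torch in the frame of carousel between 0.028 and 0.039 m and z of black_tape in the frame of carousel between 0.028 and 0.039 m); the robot touches nothing.
It fails at once if something on the carousel is lifted, tipped or knocked over (angle between any of glue, jar, torch, black_tape's own z axis and vertical above 0.35 rad or z of any of glue, jar, torch, black_tape in the frame of carousel above 0.045 m).
It fails at once if the robot touches something that stands on the carousel (contact force between any of the fingers, the arm and glue above 0.8 N or contact force between any of the fingers, the arm and jar above 0.8 N or contact force between any of the fingers, the arm and torch above 0.8 N or contact force between any of the fingers, the arm and black_tape above 0.8 N).
It fails at once if another thing on the bench is moved by more than 20 mm (distance of any of tape_measure, offcut, screw_carton, battery from where it was at the start of the episode above 0.02 m).
It also fails if it takes over 72 s, if anything falls off the work surface, if the arm or the gripper's body presses on something with over 40 N, if the wrist force passes 120 N, or if a joint passes its speed limit or range.

## Working session

There is one attempt and no reset: what is moved stays moved. The work goes in short steps, Python scripts to look and compute and a tool call to move; the robot and the scene stay as the last step left them, time stands still between calls to the robot, and variables do not carry over. Pictures are saved under pics/ and viewed, at most 10 in all, crops included, and the job is handed in when it is done.

Besides the shell and the picture viewer there is one more tool, called by a JSON object that holds its "op" and its "data". send_rows: Moves the arm, as the interface text tells. Its arguments: {"type":"object","properties":{"targets":{"type":"string"},"grip_force":{"type":"number"}},"required":["targets"]}

```bash
mkdir -p pics; ls; python3 - <<'E'
from workcell import env, eyes
import cv2
for n in ("top","side"):
    f=eyes.grab_frame(n); cv2.imwrite(f"pics/{n}0.png",f["image"])
    print(n,{k:v for k,v in f.items() if k!="image"})
print(env.state())
E
```

```text
pics
top {'fovy': 44.1710418243184, 'cx': 269.33176597094234, 'cy': 220.15230750700425, 'eye': array([ 351.43547473,   98.73224382, 1416.54670663]), 'attitude': array([  8.93762867,  -1.02532126, -88.60457875])}
side {'fovy': 50.85348962132543, 'cx': 279.93895721603894, 'cy': 213.41172823142026, 'eye': array([ 573.34328013, 1023.4304123 ,  774.8480995 ]), 'attitude': array([5.30005122e+01, 1.06650146e-01, 1.79685268e+02])}
{'time_s': 0.1, 'qpos': array([ 7.11614722e+01,  1.83487465e+01,  8.96974819e+01,  1.80585454e-04,
        7.20455050e+01, -1.14625922e+00]), 'qvel': array([ 0.05900926, -0.10607569, -0.16782251, -0.0143498 ,  0.05642837,
        0.10790825]), 'effort': array([ 5.25067790e-04, -4.13328910e+01, -2.32512152e+01,  7.29797711e-02,
        4.22465487e-02, -5.85135490e-05]), 'ee_pos': array([174.60339239, 547.38342598, 213.20976864]), 'ee_rot': array([-1.79908288e+02, -2.00676144e-03,  1.62307674e+02]), 'force': array([-0.81913834, -0.26273741, -0.38301321]), 'torque': array([-0.04370299,  0.00531793, -0.03629199]), 'gripper_force': 0.0, 'gripper_width': 91.14102624098338}
```

View pics/top0.png

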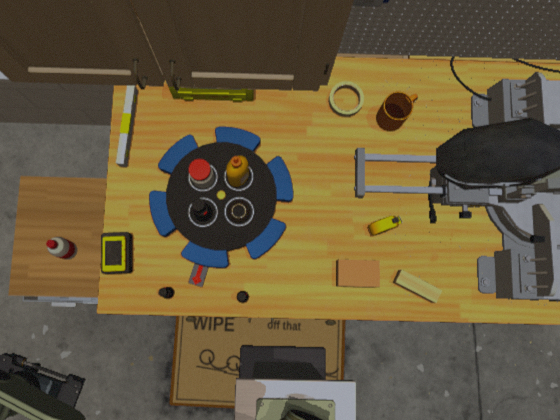

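View pics/side0.png

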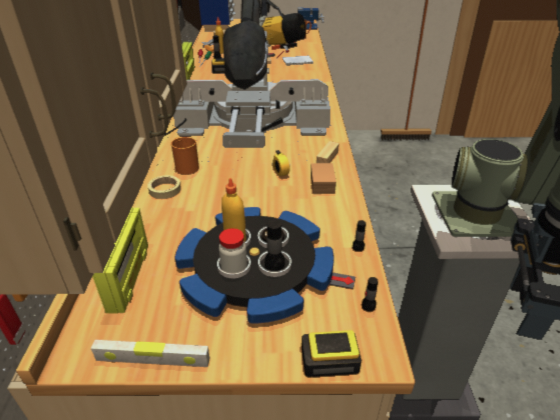

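Top view: the carousel hub is at (221,195) and the pointer at about (198,275). Around the hub are the glue (238,170), jar (202,175), torch (202,212) and black tape (238,211). The torch lookalikes on the bench at (167,293) and (242,297) are smaller, so the one in the cup is the torch meant. The yellow and orange bottle at (238,170) is the only glue bottle. The side view agrees: glue at (233,210), jar at (232,250).

Next I'll measure the axis, the pointer and the rim phase, and make one enlarged crop.

```bash
cat > h.py <<'E'
from workcell import env, eyes
import numpy as np, cv2
from scipy.spatial.transform import Rotation as Ro
def cam(n):
    f=eyes.grab_frame(n); f["R"]=Ro.from_euler('xyz',f["attitude"],degrees=True).as_matrix()
    f["f"]=210/np.tan(np.radians(f["fovy"]/2)); return f
def ray(f,uv,z):
    uv=np.atleast_2d(uv).astype(float)
    d=np.c_[(uv[:,0]-f["cx"])/f["f"],-(uv[:,1]-f["cy"])/f["f"],-np.ones(len(uv))]@f["R"].T
    return (f["eye"]+d*((z-f["eye"][2])/d[:,2])[:,None])[:,:2]
def proj(f,p):
    q=(np.atleast_2d(p)-f["eye"])@f["R"]; return np.c_[f["cx"]-f["f"]*q[:,0]/q[:,2],f["cy"]+f["f"]*q[:,1]/q[:,2]]
def blue(f):
    h=cv2.cvtColor(f["image"],cv2.COLOR_BGR2HSV); return cv2.inRange(h,(100,120,50),(120,255,255))
E
python3 - <<'E'
from h import *
f=cam("top"); im=f["image"]; m=blue(f)
n,l,s,c=cv2.connectedComponentsWithStats(m)
C=[]
for i in range(1,n):
    if s[i,4]>100: p=ray(f,c[i],44)[0]; C.append(p); print(c[i].round(1),s[i,4],p.round(0))
C=np.array(C)
A=np.c_[2*C,np.ones(len(C))]; x=np.linalg.lstsq(A,(C**2).sum(1),rcond=None)[0]
print("centre",x[:2],"r",np.sqrt(x[2]+x[0]**2+x[1]**2))
a=np.degrees(np.arctan2(*(C-x[:2]).T[::-1])); print("angles",a, a%60)
h=cv2.cvtColor(im,cv2.COLOR_BGR2HSV); r=cv2.inRange(h,(0,150,120),(8,255,255))|cv2.inRange(h,(172,150,120),(180,255,255))
n,l,s,c=cv2.connectedComponentsWithStats(r)
for i in range(1,n):
    if s[i,4]>15: print("red",c[i].round(1),s[i,4],ray(f,c[i],7)[0].round(0))
print("hub",ray(f,(221,195),50))
k=im[110:310,90:330]; cv2.imwrite("pics/crop0.png",cv2.resize(k,None,fx=3,fy=3,interpolation=cv2.INTER_CUBIC))
E
```

```text
[237.1 137. ] 637 [797. 174.]
[176.8 153.3] 652 [746. 337.]
[280.9 179.2] 675 [682.  51.]
[160.5 212.5] 699 [581. 372.]
[265.6 238.4] 729 [518.  88.]
[205.2 255.5] 745 [468. 247.]
centre [632.86878232 211.69123488] r 168.31613287991425
angles [ -13.00563961   47.87053516  -73.18196407  108.05588803 -132.88425861
  167.84805857] [46.99436039 47.87053516 46.81803593 48.05588803 47.11574139 47.84805857]
red [199.1 169. ] 348 [713. 279.]
red [ 49.4 243. ] 42 [495. 675.]
red [197.6 275.1] 96 [418. 269.]
hub [[631.83942978 211.13809193]]
```

View pics/crop0.png

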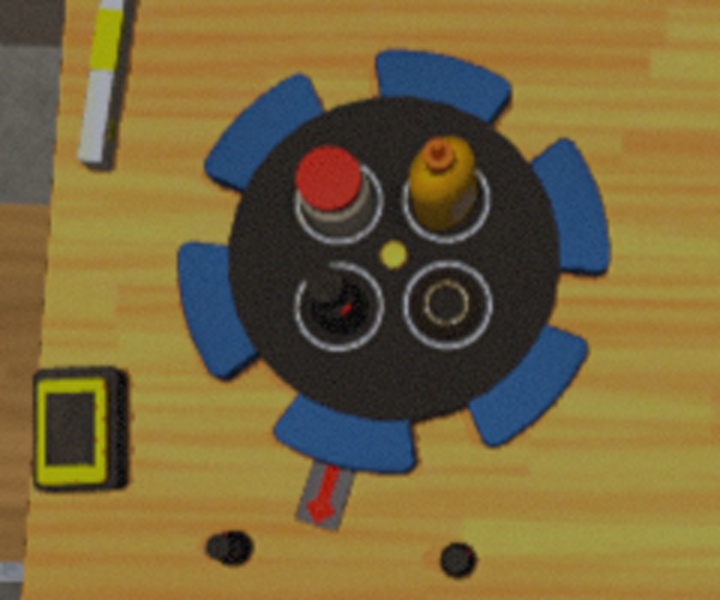

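The crop confirms the glue bottle in the cup at (446,201), the jar at (338,202), the torch at (338,305) and the tape at (447,305). The pointer lies along the line from (335,470) to (318,520). The rim fit gives radius 168 and segments 60° apart, which matches the sizes given.

Next I'll work out the turn angle and the planned moves.

```bash
cat >> h.py <<'E'
C0=np.array([632.5,211.5])
def pol(th,r): t=np.radians(th); return C0+r*np.array([np.cos(t),np.sin(t)])
def rows(start,pts):
    "start/pts: x y z yaw (tool down); prints rows in tool axes of start"
    s=np.array(start,float); R0=Ro.from_euler('xyz',[180,0,s[3]],degrees=True)
    out=[]
    for p in np.array(pts,float):
        d=R0.inv().apply(p[:3]-s[:3])/1000; out.append("%.4f %.4f %.4f 0 0 %.1f 0"%(*d,-(p[3]-s[3])))
    print("; ".join(out))
E
python3 - <<'E'
from h import *
f=cam("top")
ang=lambda p:np.degrees(np.arctan2(*(p-C0)[::-1]))
for n,c in dict(glue=(446,201),jar=(338,202),torch=(338,305),tape=(447,305)).items():
    p=ray(f,(90+c[0]/3,110+c[1]/3),52)[0]; print(n,p.round(0),ang(p).round(1),np.linalg.norm(p-C0).round(0))
for u in ((335,470),(318,520),(338,462)): p=ray(f,(90+u[0]/3,110+u[1]/3),7)[0]; print("pointer",p.round(0),ang(p).round(1),np.linalg.norm(p-C0).round(0))
print("small torches",ray(f,[(167,293),(242,297)],40).round(0), "battery",ray(f,(117,253),58))
S=[174.754,547.818,213.976,162.307]
A=[300,250,214,195];B=[400,0,214,225];e=pol(-102.5,178);D=[*e,214,225];print(D)
rows(S,[A]);rows(A,[B]);rows(B,[D]);
E
```

```text
glue [682. 165.] -42.9 68.0
jar [679. 262.] 47.7 69.0
torch [585. 258.] 135.8 67.0
tape [587. 161.] -131.9 68.0
pointer [441. 259.] 166.0 197.0
pointer [396. 273.] 165.5 244.0
pointer [448. 257.] 166.1 190.0
small torches [[368. 343.]
 [362. 146.]] battery [[467.80844203 476.17112924]]
[np.float64(593.9737487190177), np.float64(37.71931073265185), 214, 225]
-0.2098 -0.2457 -0.0000 0 0 -32.7 0
-0.0319 -0.2674 -0.0000 0 0 -30.0 0
-0.1638 -0.1105 -0.0000 0 0 -0.0 0
```

{"op": "send_rows", "data": {"targets": "-0.052 -0.061 0 0 0 -8 0; -0.105 -0.123 0 0 0 -16 0; -0.157 -0.184 0 0 0 -24 0; -0.21 -0.246 0 0 0 -32.7 0; -0.21 -0.246 0 0 0 -32.7 0; -0.21 -0.246 0 0 0 -32.7 0; -0.21 -0.246 0 0 0 -32.7 0; -0.21 -0.246 0 0 0 -32.7 0; -0.21 -0.246 0 0 0 -32.7 0; -0.21 -0.246 0 0 0 -32.7 0; -0.21 -0.246 0 0 0 -32.7 0; -0.21 -0.246 0 0 0 -32.7 0"}}

```text
time_s: 1.2
ee_pos: [299.8, 250.7, 213.9]
ee_rot: [180.0, 0.0, -164.9]
force: [0.2, 0.4, 0.8]
gripper_width: 14.0
gripper_force: 0.0
```

{"op": "send_rows", "data": {"targets": "-0.008 -0.067 0 0 0 -7 0; -0.016 -0.134 0 0 0 -14 0; -0.024 -0.2 0 0 0 -21 0; -0.032 -0.267 0 0 0 -30 0; -0.032 -0.267 0 0 0 -30 0; -0.032 -0.267 0 0 0 -30 0; -0.032 -0.267 0 0 0 -30 0; -0.032 -0.267 0 0 0 -30 0; -0.032 -0.267 0 0 0 -30 0; -0.032 -0.267 0 0 0 -30 0; -0.032 -0.267 0 0 0 -30 0; -0.032 -0.267 0 0 0 -30 0"}}

```text
time_s: 2.2
ee_pos: [399.8, 1.6, 213.8]
ee_rot: [180.0, -0.0, -134.8]
force: [-0.0, -0.0, 0.3]
gripper_width: 0.3
gripper_force: 0.0
```

{"op": "send_rows", "data": {"targets": "-0.041 -0.028 0 0 0 0 0; -0.082 -0.055 0 0 0 0 0; -0.123 -0.083 0 0 0 0 0; -0.164 -0.11 0 0 0 0 0; -0.164 -0.11 0 0 0 0 0; -0.164 -0.11 0 0 0 0 0; -0.164 -0.11 0 0 0 0 0; -0.164 -0.11 0 0 0 0 0; -0.164 -0.11 0 0 0 0 0"}}

```text
time_s: 2.95
ee_pos: [592.4, 38.9, 214.2]
ee_rot: [180.0, -0.0, -134.9]
force: [-0.3, -0.1, 0.6]
gripper_width: 0.6
gripper_force: 0.0
```

{"op": "send_rows", "data": {"targets": "0 0 0.03 0 0 0 0; 0 0 0.06 0 0 0 0; 0 0 0.09 0 0 0 0; 0 0 0.12 0 0 0 0; 0 0 0.14 0 0 0 0; 0 0 0.155 0 0 0 0; 0 0 0.17 0 0 0 0; 0 0 0.18 0 0 0 0; 0 0 0.19 0 0 0 0; 0 0 0.19 0 0 0 0; 0 0 0.19 0 0 0 0"}}

```text
time_s: 3.87
ee_pos: [593.7, 38.2, 24.2]
ee_rot: [180.0, 0.0, -135.0]
force: [-0.6, -0.8, -0.3]
gripper_width: 0.4
gripper_force: 0.0
```

```bash
python3 - <<'E'
from h import *
s=env.state(); print(s["ee_pos"],s["force"],s["qpos"])
def P(th,frac): return [*pol(th,178),24,225-110*frac]
# free+push in 24 deg calls from -102.5 downward
th0=-102.5; tot=-156
prev=P(th0,0); n=7
for k in range(n):
    # smooth ramp at first/last
    pts=[]
    for i in range(1,13):
        u=(k*12+i)/(n*12); pts.append(P(th0+tot*u,u))
    print("call",k, "end th",th0+tot*(k+1)/n, np.round(pts[-1],1)); rows(prev,pts[::1] if 0 else pts); prev=pts[-1]
E
```

```text
[593.65974863  38.22620407  24.2370626 ] [-0.62496102 -0.794415   -0.30608358] [ 2.57370167e+00  3.00699616e+01  1.00921927e+02  6.71073928e-03
  4.90031226e+01 -1.32435756e+02]
call 0 end th -124.78571428571428 [530.9  65.3  24.  209.3]
0.0030 0.0049 0.0000 0 0 1.3 0; 0.0059 0.0099 0.0000 0 0 2.6 0; 0.0086 0.0150 0.0000 0 0 3.9 0; 0.0111 0.0202 0.0000 0 0 5.2 0; 0.0135 0.0255 0.0000 0 0 6.5 0; 0.0157 0.0308 0.0000 0 0 7.9 0; 0.0177 0.0362 0.0000 0 0 9.2 0; 0.0195 0.0417 0.0000 0 0 10.5 0; 0.0212 0.0472 0.0000 0 0 11.8 0; 0.0226 0.0528 0.0000 0 0 13.1 0; 0.0239 0.0584 0.0000 0 0 14.4 0; 0.0251 0.0641 0.0000 0 0 15.7 0
call 1 end th -147.07142857142856 [483.1 114.7  24.  193.6]
0.0024 0.0052 0.0000 0 0 1.3 0; 0.0047 0.0105 0.0000 0 0 2.6 0; 0.0068 0.0159 0.0000 0 0 3.9 0; 0.0087 0.0214 0.0000 0 0 5.2 0; 0.0105 0.0269 0.0000 0 0 6.5 0; 0.0120 0.0324 0.0000 0 0 7.9 0; 0.0134 0.0380 0.0000 0 0 9.2 0; 0.0146 0.0436 0.0000 0 0 10.5 0; 0.0156 0.0493 0.0000 0 0 11.8 0; 0.0165 0.0550 0.0000 0 0 13.1 0; 0.0171 0.0608 0.0000 0 0 14.4 0; 0.0176 0.0665 0.0000 0 0 15.7 0
call 2 end th -169.3571428
[... 1530 characters left out ...]
 0.0000 0 0 6.5 0; -0.0036 0.0344 0.0000 0 0 7.9 0; -0.0048 0.0400 0.0000 0 0 9.2 0; -0.0062 0.0456 0.0000 0 0 10.5 0; -0.0078 0.0511 0.0000 0 0 11.8 0; -0.0096 0.0566 0.0000 0 0 13.1 0; -0.0116 0.0621 0.0000 0 0 14.4 0; -0.0137 0.0674 0.0000 0 0 15.7 0
call 6 end th -258.5 [597.  385.9  24.  115. ]
-0.0008 0.0057 0.0000 0 0 1.3 0; -0.0018 0.0114 0.0000 0 0 2.6 0; -0.0029 0.0171 0.0000 0 0 3.9 0; -0.0043 0.0227 0.0000 0 0 5.2 0; -0.0058 0.0282 0.0000 0 0 6.5 0; -0.0075 0.0337 0.0000 0 0 7.9 0; -0.0094 0.0392 0.0000 0 0 9.2 0; -0.0114 0.0446 0.0000 0 0 10.5 0; -0.0136 0.0499 0.0000 0 0 11.8 0; -0.0160 0.0552 0.0000 0 0 13.1 0; -0.0186 0.0603 0.0000 0 0 14.4 0; -0.0213 0.0654 0.0000 0 0 15.7 0
```

{"op": "send_rows", "data": {"targets": "0.003 0.005 0 0 0 1.3 0; 0.006 0.01 0 0 0 2.6 0; 0.0085 0.015 0 0 0 3.9 0; 0.011 0.02 0 0 0 5.2 0; 0.0135 0.0255 0 0 0 6.5 0; 0.0155 0.031 0 0 0 7.9 0; 0.0175 0.036 0 0 0 9.2 0; 0.0195 0.0415 0 0 0 10.5 0; 0.021 0.047 0 0 0 11.8 0; 0.0225 0.053 0 0 0 13.1 0; 0.024 0.0585 0 0 0 14.4 0; 0.025 0.064 0 0 0 15.7 0"}}

```text
time_s: 4.87
ee_pos: [532.7, 65.9, 25.6]
ee_rot: [-179.9, 0.3, -150.7]
force: [1.3, -1.1, 0.6]
gripper_width: 0.6
gripper_force: 0.8
```

```bash
cat >> h.py <<'E'
def tray(f):
    "rim phase from blue pixels between r=152..193 on z=44: segments at phase mod 60"
    v,u=np.nonzero(blue(f)); p=ray(f,np.c_[u,v],44)-C0; r=np.hypot(*p.T); k=(r>155)&(r<192)
    a=np.arctan2(p[k,1],p[k,0]); return np.degrees(np.angle(np.exp(6j*a).mean()))/6%60
E
python3 - <<'E'
from h import *
f=cam("top"); print("phase",tray(f)); s=env.state(); print(s["ee_pos"],s["force"])
g=cam("side"); cv2.imwrite("pics/side1.png",cv2.resize(g["image"][150:370,140:420],None,fx=2.5,fy=2.5))
E
```

```text
phase 31.04428974509389
[531.15905996  66.35804605  25.41205119] [-1.46955932  0.82855053  0.19806399]
```

View pics/side1.png

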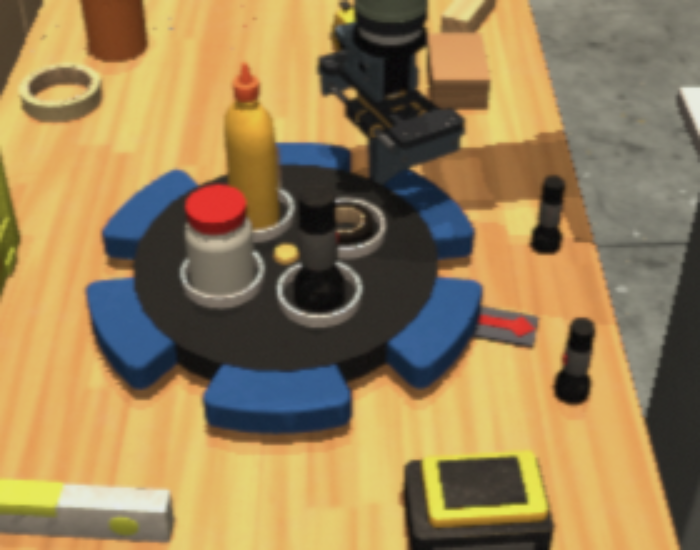

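The fingers are in the notch behind the segment at (410,180). The tray has turned 16.5° and everything still stands: glue (250,160), torch (318,240), jar (218,240), tape (345,222). I'll carry on round.

{"op": "send_rows", "data": {"targets": "0.0025 0.005 0 0 0 1.3 0; 0.0045 0.0105 0 0 0 2.6 0; 0.007 0.016 0 0 0 3.9 0; 0.0085 0.0215 0 0 0 5.2 0; 0.0105 0.027 0 0 0 6.5 0; 0.012 0.0325 0 0 0 7.9 0; 0.0135 0.038 0 0 0 9.2 0; 0.0145 0.0435 0 0 0 10.5 0; 0.0155 0.0495 0 0 0 11.8 0; 0.0165 0.055 0 0 0 13.1 0; 0.017 0.061 0 0 0 14.4 0; 0.0175 0.0665 0 0 0 15.7 0"}}

```text
time_s: 5.97
ee_pos: [484.6, 115.3, 25.0]
ee_rot: [-180.0, 0.2, -166.4]
force: [1.9, -1.7, -0.0]
gripper_width: 0.2
gripper_force: 0.8
```

{"op": "send_rows", "data": {"targets": "0.002 0.0055 0 0 0 1.3 0; 0.0035 0.011 0 0 0 2.6 0; 0.005 0.0165 0 0 0 3.9 0; 0.006 0.022 0 0 0 5.2 0; 0.0075 0.028 0 0 0 6.5 0; 0.008 0.0335 0 0 0 7.9 0; 0.009 0.0395 0 0 0 9.2 0; 0.0095 0.045 0 0 0 10.5 0; 0.01 0.051 0 0 0 11.8 0; 0.01 0.0565 0 0 0 13.1 0; 0.01 0.0625 0 0 0 14.4 0; 0.01 0.068 0 0 0 15.7 0"}}

```text
time_s: 6.97
ee_pos: [458.6, 179.1, 24.8]
ee_rot: [180.0, 0.1, 177.9]
force: [1.5, -2.1, 0.4]
gripper_width: 0.4
gripper_force: 0.8
```

{"op": "send_rows", "data": {"targets": "0.001 0.0055 0 0 0 1.3 0; 0.002 0.0115 0 0 0 2.6 0; 0.003 0.017 0 0 0 3.9 0; 0.0035 0.023 0 0 0 5.2 0; 0.004 0.0285 0 0 0 6.5 0; 0.0045 0.0345 0 0 0 7.9 0; 0.0045 0.04 0 0 0 9.2 0; 0.0045 0.046 0 0 0 10.5 0; 0.004 0.0515 0 0 0 11.8 0; 0.0035 0.0575 0 0 0 13.1 0; 0.003 0.063 0 0 0 14.4 0; 0.002 0.069 0 0 0 15.7 0"}}

```text
time_s: 7.97
ee_pos: [458.7, 247.8, 24.7]
ee_rot: [180.0, 0.1, 162.2]
force: [-0.1, -1.8, 0.0]
gripper_width: 0.6
gripper_force: 1.0
```

```bash
python3 - <<'E'
from h import *
f=cam("top"); print("phase",tray(f)); s=env.state(); print(s["ee_pos"],s["force"])
d=s["ee_pos"][:2]-C0; print(np.hypot(*d),np.degrees(np.arctan2(d[1],d[0])))
E
```

```text
phase 25.88189118821083
[459.23747132 249.13948843  24.78983884] [0.38822613 0.5631394  0.00800737]
177.3037927782232 167.74352441760763
```

{"op": "send_rows", "data": {"targets": "0.0005 0.0055 0 0 0 1.3 0; 0.001 0.0115 0 0 0 2.6 0; 0.001 0.0175 0 0 0 3.9 0; 0.001 0.023 0 0 0 5.2 0; 0.001 0.029 0 0 0 6.5 0; 0.0005 0.0345 0 0 0 7.9 0; 0 0.0405 0 0 0 9.2 0; -0.001 0.046 0 0 0 10.5 0; -0.002 0.0515 0 0 0 11.8 0; -0.003 0.0575 0 0 0 13.1 0; -0.0045 0.063 0 0 0 14.4 0; -0.006 0.0685 0 0 0 15.7 0"}}

```text
time_s: 9.02
ee_pos: [484.6, 310.8, 24.4]
ee_rot: [-179.9, 0.0, 146.5]
force: [-0.0, -2.2, 0.1]
gripper_width: 0.0
gripper_force: 1.1
```

{"op": "send_rows", "data": {"targets": "0 0.006 0 0 0 1.3 0; -0.0005 0.0115 0 0 0 2.6 0; -0.001 0.0175 0 0 0 3.9 0; -0.0015 0.023 0 0 0 5.2 0; -0.0025 0.0285 0 0 0 6.5 0; -0.0035 0.0345 0 0 0 7.9 0; -0.005 0.04 0 0 0 9.2 0; -0.006 0.0455 0 0 0 10.5 0; -0.008 0.051 0 0 0 11.8 0; -0.0095 0.0565 0 0 0 13.1 0; -0.0115 0.062 0 0 0 14.4 0; -0.0135 0.0675 0 0 0 15.7 0"}}

```text
time_s: 10.02
ee_pos: [533.4, 360.4, 23.9]
ee_rot: [-180.0, 0.0, 130.7]
force: [-1.7, -3.0, 0.8]
gripper_width: 0.5
gripper_force: 1.2
```

```bash
python3 - <<'E'
from h import *
f=cam("top"); print("phase",tray(f)); s=env.state(); print(s["ee_pos"],s["force"],s["qpos"])
d=s["ee_pos"][:2]-C0; print(np.hypot(*d),np.degrees(np.arctan2(d[1],d[0])))
cv2.imwrite("pics/top2.png",cv2.resize(f["image"][110:310,90:330],None,fx=3,fy=3,interpolation=cv2.INTER_CUBIC))
E
```

```text
phase 41.09730807845942
[534.78756807 361.55812735  23.98216321] [ 0.95413509 -0.26589089  0.79695441] [ 3.30304712e+01  3.37013841e+01  9.36450471e+01  2.55401741e-02
  5.25091119e+01 -7.62606088e+00]
179.0674759282815 123.0707215165451
```

View pics/top2.png

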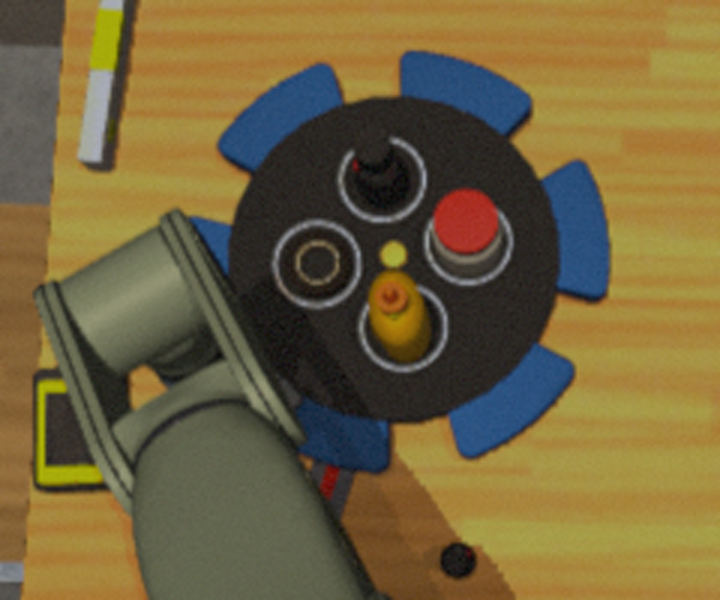

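The tray is most of the way round. The glue cup is at crop (404,328), jar cup (470,242), torch cup (382,180) and tape cup (318,263), all standing. The pointer is at (330,480).

Next I'll compute the rest of the turn.

```bash
python3 - <<'E'
from h import *
f=cam("top"); print("phase",tray(f))
for n,c in dict(glue=(404,328),jar=(470,242),torch=(382,180),tape=(318,263)).items():
    p=ray(f,(90+c[0]/3,110+c[1]/3),52)[0]; d=p-C0; print(n,(np.degrees(np.arctan2(d[1],d[0]))%360).round(1),np.hypot(*d).round(0))
def P(th): return [*pol(th,178),24,130.7-15.7*(-236.2-th)/22.3]
for D in (20,22,24,26): print(D); rows(P(-236.2),[P(-236.2-D*i/12) for i in range(1,13)] if D==22 else [P(-236.2-D)])
E
```

```text
phase 39.96560034510068
glue 190.9 68.0
jar 280.5 70.0
torch 10.1 69.0
tape 98.8 67.0
20
-0.0180 0.0591 0.0000 0 0 14.1 0
22
-0.0008 0.0056 0.0000 0 0 1.3 0; -0.0017 0.0113 0.0000 0 0 2.6 0; -0.0029 0.0168 0.0000 0 0 3.9 0; -0.0042 0.0224 0.0000 0 0 5.2 0; -0.0057 0.0279 0.0000 0 0 6.5 0; -0.0073 0.0333 0.0000 0 0 7.7 0; -0.0092 0.0387 0.0000 0 0 9.0 0; -0.0112 0.0440 0.0000 0 0 10.3 0; -0.0134 0.0493 0.0000 0 0 11.6 0; -0.0157 0.0545 0.0000 0 0 12.9 0; -0.0182 0.0596 0.0000 0 0 14.2 0; -0.0209 0.0646 0.0000 0 0 15.5 0
24
-0.0240 0.0700 0.0000 0 0 16.9 0
26
-0.0273 0.0753 0.0000 0 0 18.3 0
```

{"op": "send_rows", "data": {"targets": "-0.001 0.0055 0 0 0 1.3 0; -0.0015 0.0115 0 0 0 2.6 0; -0.003 0.017 0 0 0 3.9 0; -0.004 0.0225 0 0 0 5.2 0; -0.0055 0.028 0 0 0 6.5 0; -0.0075 0.0335 0 0 0 7.7 0; -0.009 0.0385 0 0 0 9 0; -0.011 0.044 0 0 0 10.3 0; -0.0135 0.0495 0 0 0 11.6 0; -0.0155 0.0545 0 0 0 12.9 0; -0.018 0.0595 0 0 0 14.2 0; -0.021 0.0645 0 0 0 15.5 0"}}

```text
time_s: 11.12
ee_pos: [596.0, 386.7, 23.9]
ee_rot: [-180.0, -0.0, 115.2]
force: [-1.7, -1.9, -0.3]
gripper_width: 0.4
gripper_force: 1.1
```

```bash
python3 - <<'E'
from h import *
cam("top");cam("top");f=cam("top"); print("phase",tray(f),"target",(165.3+90)%60); s=env.state(); print(s["ee_pos"],s["force"],s["ee_rot"])
def P(th): return [*pol(th,178),24,115.2]
for D in (2,4,-4,-5): print(D); rows(P(-258.2),[P(-258.2-D)])
E
```

```text
phase 15.20507239192059 target 15.300000000000011
[596.91857467 387.26203918  24.23976726] [ 0.15845314 -0.66266172 -0.49328962] [ 1.79835789e+02 -4.02671299e-02  1.15284223e+02]
2
-0.0015 0.0060 0.0000 0 0 -0.0 0
4
-0.0033 0.0120 0.0000 0 0 -0.0 0
-4
0.0025 -0.0122 -0.0000 0 0 -0.0 0
-5
0.0029 -0.0152 -0.0000 0 0 -0.0 0
```

{"op": "send_rows", "data": {"targets": "0.001 -0.005 0 0 0 0 0; 0.002 -0.01 0 0 0 0 0; 0.002 -0.01 0 0 0 0 0; 0.002 -0.01 -0.02 0 0 0 0; 0.002 -0.01 -0.05 0 0 0 0; 0.002 -0.01 -0.08 0 0 0 0; 0.002 -0.01 -0.11 0 0 0 0; 0.002 -0.01 -0.14 0 0 0 0; 0.002 -0.01 -0.17 0 0 0 0; 0.002 -0.01 -0.2 0 0 0 0; 0.002 -0.01 -0.2 0 0 0 0; 0.002 -0.01 -0.2 0 0 0 0"}}

```text
time_s: 12.27
ee_pos: [586.2, 384.6, 226.7]
ee_rot: [179.7, -0.0, 115.3]
force: [0.3, -0.3, -0.1]
gripper_width: 0.5
gripper_force: 0.0
```

```bash
python3 - <<'E'
from h import *
s=env.state(); print(s["ee_pos"],s["ee_rot"],s["force"])
y=s["ee_rot"][2]; rows([*s["ee_pos"],y],[[500,500,224,y],[300,560,224,y]])
f=cam("top"); print("phase",tray(f))
E
```

```text
[586.22407221 384.64081804 226.72445398] [ 1.79690731e+02 -4.55149584e-02  1.15328295e+02] [ 0.31113689 -0.29503461 -0.08144358]
0.1412 -0.0286 0.0027 0 0 -0.0 0; 0.2810 -0.1837 0.0027 0 0 -0.0 0
phase 17.088757136576607
```

{"op": "send_rows", "data": {"targets": "0.035 -0.007 0 0 0 0 0; 0.07 -0.014 0 0 0 0 0; 0.105 -0.021 0 0 0 0 0; 0.14 -0.03 0 0 0 0 0; 0.165 -0.06 0 0 0 0 0; 0.19 -0.085 0 0 0 0 0; 0.215 -0.11 0 0 0 0 0; 0.24 -0.14 0 0 0 0 0; 0.28 -0.18 0 0 0 0 0; 0.28 -0.18 0 0 0 0 0; 0.28 -0.18 0 0 0 0 0; 0.28 -0.18 0 0 0 0 0"}}

```text
time_s: 13.32
ee_pos: [302.6, 559.8, 222.6]
ee_rot: [-179.9, 0.1, 115.4]
force: [0.7, 0.7, -0.3]
gripper_width: 0.2
gripper_force: 0.0
```

```bash
python3 - <<'E'
from h import *
f=cam("top"); print("phase",tray(f),env.state()["ee_pos"])
cv2.imwrite("pics/top3.png",cv2.resize(f["image"][110:310,90:330],None,fx=3,fy=3,interpolation=cv2.INTER_CUBIC))
E
```

```text
phase 16.559630077353617 [303.73018554 559.62049503 222.81325871]
```

View pics/top3.png

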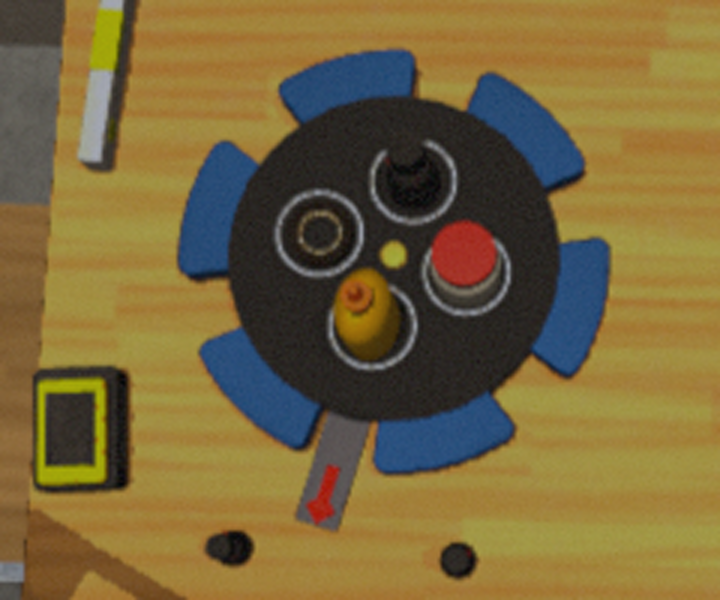

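The arm is clear and all four things stand. The glue nozzle is at crop (357,295), its cup at (372,325) and the pointer at (322,495). One last check: the bottle's own offset from the tongue's centre line, using the nozzle and the base.

```bash
python3 - <<'E'
from h import *
f=cam("top")
full=lambda c:(90+c[0]/3,110+c[1]/3)
# tongue edges near rim & tip -> centreline
q=ray(f,[full(c) for c in ((347,420),(319,523))],7); d=(q[1]-C0); a=np.arctan2(d[1],d[0]); print("pointer",[np.degrees(np.arctan2(*(x-C0)[::-1])).round(1) for x in q])
for t in (165.3,np.degrees(a)):
  u=np.array([np.cos(np.radians(t)),np.sin(np.radians(t))]); n=np.array([-u[1],u[0]])
  for nm,c,z in (("nozzle",(357,294),231),("shoulder",(358,297),190),("cup",(372,325),52)):
    p=ray(f,full(c),z)[0]-C0; print(round(t,1),nm,"along",(p@u).round(1),"side",(p@n).round(1))
s=env.state(); print(tray(f), s["qvel"].round(2))
E
```

```text
pointer [np.float64(165.0), np.float64(165.9)]
165.3 nozzle along 70.0 side 6.6
165.3 shoulder along 66.1 side 2.1
165.3 cup along 66.8 side 1.4
165.9 nozzle along 70.0 side 5.8
165.9 shoulder along 66.1 side 1.4
165.9 cup along 66.8 side 0.7
16.571358979376026 [-0.9  -0.01 -0.55  0.17  0.09  0.01]
```

```bash
python3 - <<'E'
from h import *
f=cam("top"); t=np.radians(165.5); u=np.array([np.cos(t),np.sin(t)]); n=np.array([-u[1],u[0]])
for s in (0,3,6,9):
    p=C0+68*u+s*n; print(s,[((q-[90,110])*3).round(0).tolist() for q in proj(f,[[*p,z] for z in (46,100,150,231)])])
im=f["image"][190:240,190:235]; k=cv2.resize(im,None,fx=12,fy=12,interpolation=cv2.INTER_CUBIC); cv2.imwrite("pics/glue.png",k)
E
```

```text
0 [[371.0, 327.0], [365.0, 317.0], [360.0, 307.0], [350.0, 289.0]]
3 [[374.0, 328.0], [369.0, 318.0], [363.0, 308.0], [354.0, 290.0]]
6 [[377.0, 329.0], [372.0, 319.0], [367.0, 309.0], [357.0, 291.0]]
9 [[381.0, 330.0], [375.0, 320.0], [370.0, 310.0], [361.0, 292.0]]
```

View pics/glue.png

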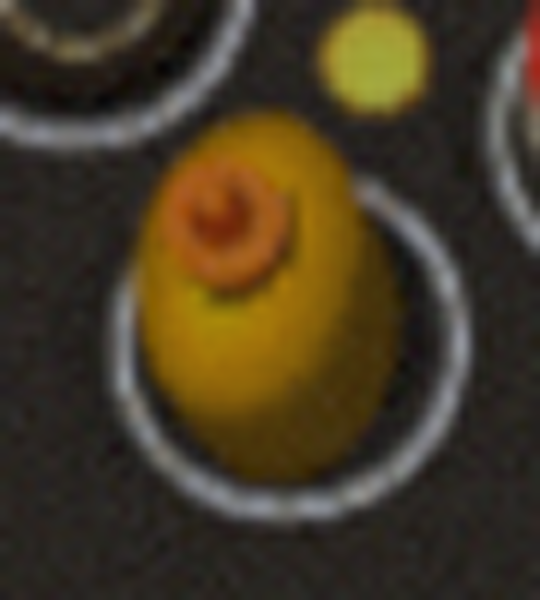

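The enlarged crop puts the nozzle tip at (218,205), the cap ring at (228,228) and the base around x=285. That is a sideways offset of about 0 to 3 mm, well inside the 12 mm allowed, so I'm handing in.

```bash
python3 -c "
from workcell import env
print(env.job_done())"
```

```text
the job is handed in; nothing more can be done
None
```

I turned the carousel about 152° clockwise by its rim. The glue bottle now stands within about 3 mm of the pointer's centre line, all four things are upright in their cups, the arm is clear, and the job is handed in; no verdict was shown.

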